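# Tip the rolls from the baking pan into the bread box

### The job

Pick up the baking pan by its handle with the three rolls on it, and rest the pan's open edge gently on the rim of the wooden bread box before any roll leaves the pan. Then, keeping the edge low at the rim, tip the pan until all three rolls have slid into the box, and set the empty pan back flat and centred on the cork board. Do not touch the rolls with the robot, shove or lean hard on the box, or disturb the other things on the counter.

Things in the scene. Friction and masses are not known exactly. Their poses are not given: they have to be found in the camera images.
- pan: Loose aluminium baking pan, dark steel handle; 0.26 to 0.42 kg. Origin: centre of its underside; z up. Floor 170 (x) by 175 (y) by 4 mm. Lips 5 mm thick rise to z = 32 on three sides (+y, -y, -x); the +x side is open. The handle bar runs from the -x lip to x = -195, 20 wide (y), 14 tall, axis at z = 26. Starts flat on the cork board, handle beyond it over the counter.
- pan_edge (a point): Middle of the pan's open edge, on the floor's upper face: 85 mm along +x and 4 mm up from the pan's origin. Axes as the pan's.
- pan_grip (a point): Point on the handle's axis to grip, 150 mm along -x and 26 mm up from the pan's origin. The bar is 20 mm wide across y; gripped there with about 100 N the loaded pan is held firmly. Axes as the pan's.
- roll0: Crusty hard bread roll, a rounded slab 95 (x) by 44 (y) by 32 mm (z), 60 g. Origin: centre of its underside. The three start flat and side by side on the pan, long axis about along the pan's x, 5 to 10 mm apart, loose; by hidden friction they begin to slide at a pan tilt of some 20 to 60 degrees.
- roll1: The middle roll, same as roll0.
- roll2: The third roll, same as roll0.
- breadbox: Loose open-topped wooden bread box, 240 (x) by 210 (y) by 85 mm tall (z), walls and bottom 8 mm thick, about 1 kg; it slides if pushed with some 5 N or more. Origin: centre of its underside. Its long -y side faces the cork board's side of the counter; the pan's open edge fits between the end walls.
- board: Fixed cork board, 200 by 200 mm, 22 mm thick, lying on the counter. Origin: centre of its underside. The pan starts on it.
- ramekin: Bystander: small white bowl, 72 mm across, 40 mm tall, between board and box. Origin: centre of underside.
- mug: Bystander: blue mug, 80 mm across plus handle, 90 mm tall. Origin: centre of underside.
- oil: Bystander: green bottle, 60 mm across, 240 mm tall. Origin: centre of underside.
- jar: Bystander: glass jar, 80 mm across, 110 mm tall. Origin: centre of underside.
- mill: Bystander: dark wooden pepper mill, 54 mm across, 165 mm tall. Origin: centre of underside.
- spatula: Bystander: spatula lying flat on the counter beyond the bread box, to its left.
- can: Bystander: food can, 74 mm across, 100 mm tall. Origin: centre of underside.
Things that resemble listed ones, but are neither listed nor needed, are in the scene too. What is shaped like the roll2 but green is not meant.

How it is judged:
By the outcome, as a careful person would: the job done as asked, in the order asked, and still so for the second after the job is handed in, with the robot touching nothing.
It also fails if it takes over 53 s, if anything falls off the work surface, if the arm or the gripper's body presses on something with over 40 N, if the wrist force passes 120 N, or if a joint passes its speed limit or range.

### The arm

A 6-joint arm with a two-finger parallel gripper is mounted at the origin on the work surface. World frame = base frame: x ahead of the robot, y to its left, z up, the work surface at z = 0. Lengths are in mm, angles in rad, forces in N, time in s.
With the tool pointing down it reaches from about 350 to 875 mm from the base axis. Payload 4.2 kg.
Tool frame: the origin (TCP) lies between the finger pads; the fingertips stand 25 mm ahead of it and the grasp point (between the pads) lies 6 mm ahead of it; z points along the fingers, y is the line along which they close (so a half turn about z gives the same grasp; the last joint's range is limited). The gripper opens to 85 mm and grips with 20 to 120 N. Pads are 22 mm wide; open, the fingers measure 114 mm over their backs; the gripper's body (76 mm by 85 mm) begins 54 mm behind the grasp point. The pads swing forward as they close: fully open they stand 13 mm farther back than shut.
Start: joints at [1.568, 0.385, 0.008, 0, -1.194, -0.259], TCP at [161.73, 603.691, 256.312] pointing down, gripper open.
Joint ranges: [-3.14, 3.14], [-1.21, 2.06], [-1.07, 1.41], [-3.16, 2.05], [-2.99, -0.16], [-3.1, 3.1]. Speed limits (rad/s): [2.79, 2.79, 3.14, 3.14, 3.14, 3.14].

### API

Orientations are given as a unit quaternion [x, y, z, w].
In Python, from bench import arm gives the robot as it stands.
- The arm moves only by the shell command python3 -m pendant 'ROWS'. ROWS is JSON, a list of rows, each a list of 7 numbers: the shift along the tool's x, y, z in m, then the turn, a rotation vector about the tool's x, y, z in degrees, then the finger opening in m, from 0 to 0.0854. In form: [[x, y, z, wx, wy, wz, fingers], ...]. A call has 1 to 12 rows; each row shifts and turns the commanded pose from where the row before left it, along the tool's axes as they then stand; what a row does not reach is not made up. A row lasts 1/10 s, in which the tool goes at most 50 mm and 8.59 degrees, less where a joint would pass 70% of its speed; a pose out of reach is approached as far as the arm can. A call is refused whole if a number of a shift passes 0.05 or a number of a turn 8.59, either way. A call with a gripper value outside its range is refused whole. The fingers move at their own pace and stop on an object; the grip force is fixed at half the most. Time passes only in rows, so rows that do not move let the fingers close. It gives the time, the measured TCP pose, the force, the opening and the grip force at its end, in the units of the state.
- arm.read_state(): the state, without advancing time (a new reading comes with each control period).
- arm.get_image(name): name is "scene" or "side" or "wrist"; returns a dict with "image" (384x512x3 uint8, red, green, blue), "fx", "fy", "cx", "cy" (pixels), "xyz" and "rotation" of the camera in the world. Camera axes: x right, y down, z forward; pixel columns grow to the right and rows downward; lengths in mm; the calibration is good to about 2 mm. A picture is of the moment at which its call begins. There is no depth.
- arm.job_done(): hands the job in; it is judged then, once.
The state is a dict: "clock": time; "joints": joint angles; "joint_vel": joint speeds; "joint_efforts": joint torques, N m; "position": TCP position; "ee_rot": TCP orientation; "contact_force": force on the tool from outside, world axes, zero at the start; "wrist_torque": the same for the moment, N m; "gripper_width": finger opening in mm; "grasp_force": force on a finger pad.
Only numpy, scipy, OpenCV 4.12 (cv2) and the standard library are available. Lean on these libraries where they do the work, as an engineer would, in place of code of your own. Each camera call takes 0.05 s, during which the arm holds its last target. There are 200 camera calls.

## Working session

There is one attempt and no reset: what is moved stays moved. The work goes in short steps, Python scripts to look and compute and a shell command to move; the robot and the scene stay as the last step left them, time stands still between calls to the robot, and variables do not carry over. Pictures are saved under pics/ and viewed, at most 10 in all, crops included, and the job is handed in when it is done.

```bash
mkdir -p pics; ls
python3 - <<'E'
from bench import arm
import cv2,json,numpy as np
ims=[]
for n in ["scene","side"]:
    d=arm.get_image(n); cv2.imwrite(f"pics/{n}0.png",cv2.resize(d["image"][:,:,::-1],(800,600),interpolation=cv2.INTER_CUBIC))
    c={k:np.array(v).tolist() for k,v in d.items() if k!="image"}; json.dump(c,open(n+".json","w")); print(n,c)
s=arm.read_state(); print(s)
E
```

```text
pics
scene {'fx': 427.0053770291119, 'fy': 427.0053770291119, 'cx': 254.61628024035653, 'cy': 197.47730183261308, 'xyz': [1401.3713229030532, 997.9989152828404, 947.9577214485945], 'rotation': [0.32570969771548824, 0.8244755608467095, -0.42884298432650686, -0.17391646608220954]}
side {'fx': 467.6974381070263, 'fy': 467.6974381070263, 'cx': 255.01475398960002, 'cy': 194.18779073097022, 'xyz': [124.82157420666292, -967.9623269855559, 1171.0087551865283], 'rotation': [0.9083793810598932, -0.16819521449225822, 0.07457887107078931, -0.3754933579664962]}
{'clock': 0.1, 'joints': array([ 1.56760716e+00,  3.85454096e-01,  6.73465996e-03, -4.31527027e-04,
       -1.19400255e+00, -2.58597214e-01]), 'joint_vel': array([ 2.48615752e-04,  7.79923737e-05,  4.16368434e-03,  1.12169243e-03,
       -3.10320488e-04,  4.20234586e-04]), 'joint_efforts': array([-1.58361859e-04, -3.93318343e+01,  1.88928705e+01,  4.19798568e+00,
       -2.59302993e-03,  1.43483753e-06]), 'position': array([161.61520792, 603.23888453, 255.33598372]), 'ee_rot': array([ 9.91434841e-01, -1.30598579e-01, -7.62945826e-05,  9.80530884e-04]), 'contact_force': array([-0.58148307,  0.62201384,  0.24407514]), 'wrist_torque': array([ 0.01458872, -0.01244745,  0.04468038]), 'grasp_force': 0.0, 'gripper_width': 85.71758468185256}
```

View pics/scene0.png

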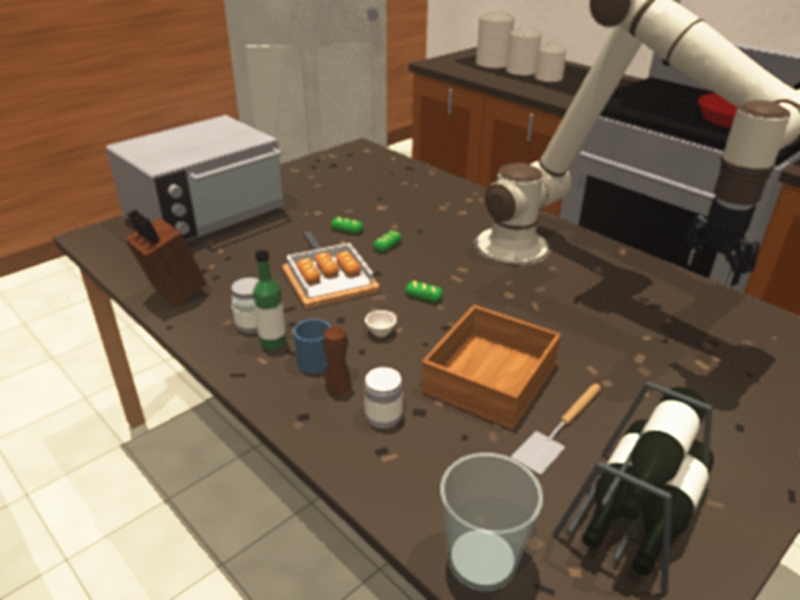

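View pics/side0.png

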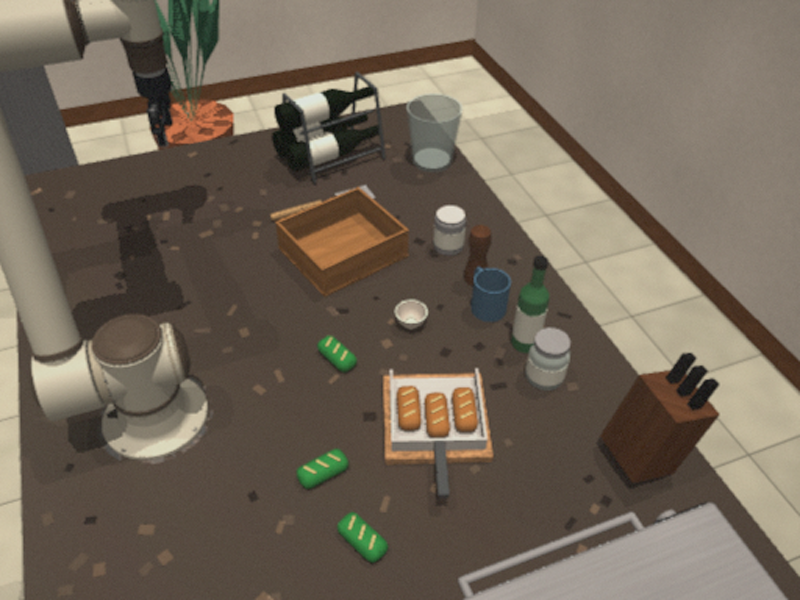

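The scene shows the pan with 3 orange rolls on the cork board (side view ~437,415, scene ~330,268). The handle points away from the box (side 442,470). The box is at side (342,238) and the ramekin at side (411,315). The green slabs at side (337,352), (322,468) and (362,537) are decoys, since the listed rolls are orange and lie on the pan. I'll enlarge to confirm and measure.

```bash
cat > h.py <<'E'
import json,numpy as np,cv2
from scipy.spatial.transform import Rotation as R
def cam(n): return json.load(open(n+".json"))
def ray(c,p):
    d=np.array([(p[0]-c["cx"])/c["fx"],(p[1]-c["cy"])/c["fy"],1.])
    d=R.from_quat(c["rotation"]).apply(d) if np.ndim(c["rotation"])==1 else np.array(c["rotation"])@d
    return np.array(c["xyz"]),d/np.linalg.norm(d)
def atz(c,p,z):
    o,d=ray(c,p); return o+d*(z-o[2])/d[2]
def tri(c1,p1,c2,p2):
    o1,d1=ray(c1,p1);o2,d2=ray(c2,p2)
    t=np.linalg.lstsq(np.c_[d1,-d2],o2-o1,rcond=None)[0]
    a,b=o1+t[0]*d1,o2+t[1]*d2
    return (a+b)/2,np.linalg.norm(a-b)
def crop(im,x0,y0,w,h,s):
    o=cv2.resize(im[y0:y0+h,x0:x0+w,::-1],None,fx=s,fy=s,interpolation=cv2.INTER_CUBIC)
    for v in range(-(-x0//10)*10,x0+w,10):
        X=int((v+.5-x0)*s); cv2.line(o,(X,0),(X,8),(255,255,0),1); cv2.putText(o,str(v),(X-10,18),0,.35,(255,255,0),1)
    for v in range(-(-y0//10)*10,y0+h,10):
        Y=int((v+.5-y0)*s); cv2.line(o,(0,Y),(8,Y),(255,255,0),1); cv2.putText(o,str(v),(10,Y+4),0,.35,(255,255,0),1)
    return o
E
python3 - <<'E'
from h import *
from bench import arm
a=arm.get_image("side")["image"];b=arm.get_image("scene")["image"]
cv2.imwrite("pics/pan1.png",np.hstack([crop(a,241,232,78,92,5),crop(b,172,140,80,92,5)]))
cv2.imwrite("pics/box1.png",np.hstack([crop(a,170,115,98,85,4),crop(b,265,190,100,85,4)]))
E
```

```text
(no output)
```

View pics/pan1.png

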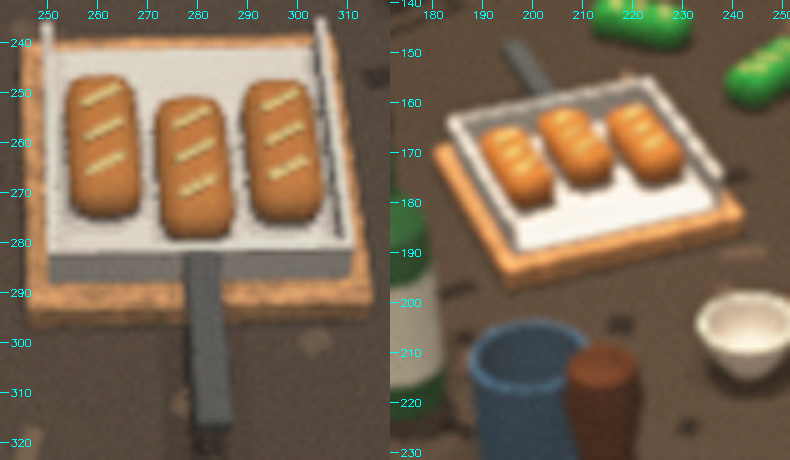

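View pics/box1.png

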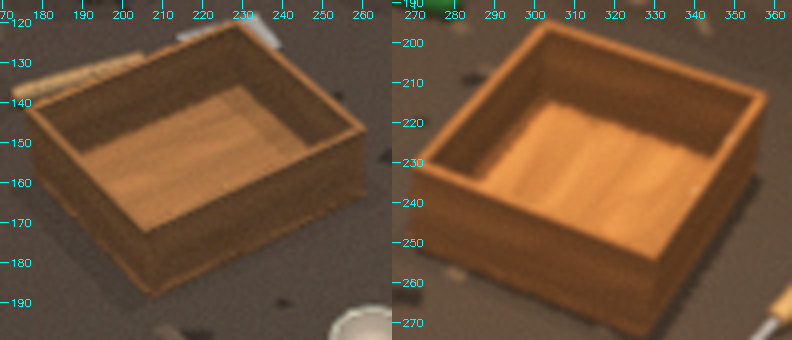

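Confirmed: three orange rolls lie on the pan. The handle end is at side (283,317) and the box corners are clear in both views. Next I triangulate.

Run:
```python
from h import *
np.set_printoptions(precision=1,suppress=True)
S,C=cam("side"),cam("scene")
s=lambda x,y:(x/5+241-.5,y/5+232-.5); c=lambda x,y:(x/5+172-.5,y/5+140-.5)
sb=lambda x,y:(x/4+170-.5,y/4+115-.5); cb=lambda x,y:(x/4+265-.5,y/4+190-.5)
for n,p,q in [("hend",(213,427),(125,42)),("back+x",(355,250),(60,118)),("back-x",(48,254),(260,80)),("fl+x",(314,50),(130,250)),("fl-x",(54,50),(328,209)),("lip-x",(47,22),(332,174)),
 ("bd+x-y",None,None)]:
    if p: print(n,*tri(S,s(*p),C,c(*q)))
# board corners top z=22
print("board side", *[atz(S,s(*p),22)[:2] for p in [(28,308),(372,292),(325,38),(35,38)]])
B=[(27,112),(236,24),(364,128),(148,232)]; D=[(25,168),(154,24),(374,94),(263,260)]
for p in B:
    for q in D:
        x,e=tri(S,sb(*p),C,cb(*q))
        if e<15: print(p,q,x,e)
for n,p,q in [("ramekin",(411/1.5625-.5,308/1.5625-.5),(381/1.5625-.5,318/1.5625-.5))]: print(n,*tri(S,p,C,q))
```

```text
hend [ 440.2 -386.6   50.4] 3.897950030782743
back+x [ 561.3 -313.3   52.7] 2.628321258222421
back-x [ 397.  -252.4   51.2] 2.636742850033074
fl+x [ 614.1 -151.8   24.6] 3.4726832866160886
fl-x [461.3 -92.7  23.5] 3.236529203922321
lip-x [456.2 -93.3  53.9] 3.603600477093448
board side [ 381.4 -265. ] [ 570.8 -325.6] [ 627.4 -144.5] [455.3 -79.3]
(27, 112) (374, 94) [352.3 401.8  81.6] 4.312982581274435
(236, 24) (154, 24) [533.5 310.1 194.4] 6.038700466750575
(236, 24) (263, 260) [579.6 465.7  78.6] 1.0606451125903604
(364, 128) (25, 168) [636.3 270.   81. ] 2.0241569366990158
(148, 232) (154, 24) [408.9 205.3  80.7] 3.79983941276049
(148, 232) (263, 260) [445.4 372.4 -70.6] 13.479621933804495
ramekin [561.5  58.3  45.4] 0.47259054344947965
```

```bash
cat >> h.py <<'E'
from scipy.linalg import logm,expm
PAN=np.array([508.4,-202.6,22.]);PYAW=70.
def T(p,Rm):
    M=np.eye(4);M[:3,:3]=Rm;M[:3,3]=p;return M
def panT(o,yaw,tilt=0): # tilt: open edge down
    return T(o,R.from_euler("ZY",[yaw,tilt],degrees=True).as_matrix())
def toolInPan(gx=-130,lean=25,back=0):
    a=np.radians(lean);z=np.array([np.sin(a),0,-np.cos(a)]);y=np.array([0,1,0]);x=np.cross(y,z)
    return T(np.array([gx,0,26])-(6+back)*z,np.c_[x,y,z])
def cur():
    from bench import arm
    s=arm.read_state();return T(s["position"],R.from_quat(s["ee_rot"]).as_matrix()),s
def rows(A,B,n):
    L=np.real(logm(np.linalg.inv(A)@B))/n;M=expm(L)
    w=R.from_matrix(M[:3,:3]).as_rotvec(degrees=True);t=M[:3,3]/1000
    t,w=np.round(t,4),np.round(w,2);print("row",t.tolist(),w.tolist(),"x",n)
    r=T(t*1000,R.from_rotvec(w,degrees=True).as_matrix());P=A.copy();path=[A]
    for i in range(n):P=P@r;path.append(P)
    d=np.linalg.inv(P)@B
    print("err",d[:3,3].round(1),R.from_matrix(d[:3,:3]).as_rotvec(degrees=True).round(2));return path
E
python3 - <<'E'
from h import *
np.set_printoptions(precision=0,suppress=True)
A,s=cur();P0=panT(PAN,PYAW)
B=P0@toolInPan(back=110)
p=rows(A,B,34)
for m in p[::3]:print(m[:3,3],np.hypot(*m[:2,3]).round(),m[:3,2].round(2))
rows(B,P0@toolInPan(),8); print((P0@toolInPan())[:3,3])
E
```

```text
row [0.0328, 0.0077, -0.0044] [0.61, -0.56, 2.74] x 34
err [-1.  2. -1.] [0. 0. 0.]
[162. 603. 256.] 625.0 [-0. -0. -1.]
[248. 551. 268.] 605.0 [-0.  0. -1.]
[327. 487. 276.] 586.0 [-0.  0. -1.]
[395. 412. 280.] 571.0 [-0.  0. -1.]
[453. 327. 279.] 559.0 [-0.  0. -1.]
[497. 236. 275.] 550.0 [-0.  0. -1.]
[528. 139. 266.] 546.0 [-0.  0. -1.]
[544.  40. 252.] 546.0 [ 0.  0. -1.]
[546. -61. 235.] 550.0 [ 0.  0. -1.]
[ 533. -159.  214.] 557.0 [ 0.  0. -1.]
[ 506. -254.  189.] 567.0 [ 0.  0. -1.]
[ 465. -344.  162.] 578.0 [ 0.  0. -1.]
row [0.0, 0.0, 0.0137] [0.0, 0.0, 0.0] x 8
err [-0.  0.  0.] [0. 0. 0.]
[ 463. -327.   53.]
```

```bash
python3 -m pendant '[[0.0328,0.0077,-0.0044,0.61,-0.56,2.74,0.085],[0.0328,0.0077,-0.0044,0.61,-0.56,2.74,0.085],[0.0328,0.0077,-0.0044,0.61,-0.56,2.74,0.085],[0.0328,0.0077,-0.0044,0.61,-0.56,2.74,0.085],[0.0328,0.0077,-0.0044,0.61,-0.56,2.74,0.085],[0.0328,0.0077,-0.0044,0.61,-0.56,2.74,0.085],[0.0328,0.0077,-0.0044,0.61,-0.56,2.74,0.085],[0.0328,0.0077,-0.0044,0.61,-0.56,2.74,0.085],[0.0328,0.0077,-0.0044,0.61,-0.56,2.74,0.085],[0.0328,0.0077,-0.0044,0.61,-0.56,2.74,0.085],[0.0328,0.0077,-0.0044,0.61,-0.56,2.74,0.085],[0.0328,0.0077,-0.0044,0.61,-0.56,2.74,0.085]]'
python3 -m pendant '[[0.0328,0.0077,-0.0044,0.61,-0.56,2.74,0.085],[0.0328,0.0077,-0.0044,0.61,-0.56,2.74,0.085],[0.0328,0.0077,-0.0044,0.61,-0.56,2.74,0.085],[0.0328,0.0077,-0.0044,0.61,-0.56,2.74,0.085],[0.0328,0.0077,-0.0044,0.61,-0.56,2.74,0.085],[0.0328,0.0077,-0.0044,0.61,-0.56,2.74,0.085],[0.0328,0.0077,-0.0044,0.61,-0.56,2.74,0.085],[0.0328,0.0077,-0.0044,0.61,-0.56,2.74,0.085],[0.0328,0.0077,-0.0044,0.61,-0.56,2.74,0.085],[0.0328,0.0077,-0.0044,0.61,-0.56,2.74,0.085],[0.0328,0.0077,-0.0044,0.61,-0.56,2.74,0.085],[0.0328,0.0077,-0.0044,0.61,-0.56,2.74,0.085]]'
python3 -m pendant '[[0.0328,0.0077,-0.0044,0.61,-0.56,2.74,0.085],[0.0328,0.0077,-0.0044,0.61,-0.56,2.74,0.085],[0.0328,0.0077,-0.0044,0.61,-0.56,2.74,0.085],[0.0328,0.0077,-0.0044,0.61,-0.56,2.74,0.085],[0.0328,0.0077,-0.0044,0.61,-0.56,2.74,0.085],[0.0328,0.0077,-0.0044,0.61,-0.56,2.74,0.085],[0.0328,0.0077,-0.0044,0.61,-0.56,2.74,0.085],[0.0328,0.0077,-0.0044,0.61,-0.56,2.74,0.085],[0.0328,0.0077,-0.0044,0.61,-0.56,2.74,0.085],[0.0328,0.0077,-0.0044,0.61,-0.56,2.74,0.085],[0,0,0,0,0,0,0.085],[0,0,0,0,0,0,0.085]]'
python3 - <<'E'
from h import *
from bench import arm
A,s=cur();print(s["clock"],s["joints"].round(2),s["contact_force"].round(1))
B=panT(PAN,PYAW)@toolInPan(); rows(A,B,10)
w=arm.get_image("wrist");json.dump({k:np.array(v).tolist() for k,v in w.items() if k!="image"},open("w1.json","w"))
cv2.imwrite("pics/w1.png",crop(w["image"],0,0,512,384,1.5))
c=cam("w1");q=R.from_quat(c["rotation"])
for n,p in [("grip-130",(-130,0,33)),("end",(-195,0,33)),("back+y",(-85,87.5,32)),("back-y",(-85,-87.5,32))]:
    P=(panT(PAN,PYAW)@np.r_[p,1])[:3];d=q.inv().apply(P-np.array(c["xyz"]));print(n,d[0]/d[2]*c["fx"]+c["cx"],d[1]/d[2]*c["fy"]+c["cy"])
E
```

```text
clock: 1.4
position: [453.4, 326.6, 279.7]
ee_rot: [0.91, -0.406, -0.049, -0.07]
contact_force: [0.8, -0.2, 0.5]
gripper_width: 84.9
grasp_force: 0.0
clock: 2.6
position: [546.4, -61.6, 234.4]
ee_rot: [0.747, -0.644, -0.094, -0.134]
contact_force: [0.8, 0.3, -0.1]
gripper_width: 84.9
grasp_force: 0.0
clock: 3.8
position: [448.2, -371.7, 151.1]
ee_rot: [-0.56, 0.799, 0.125, 0.178]
contact_force: [-0.1, 1.2, 0.5]
gripper_width: 84.9
grasp_force: 0.0
3.8 [-0.63  0.5   0.02 -0.44 -1.25  0.46] [-0.1  1.2  0.5]
row [-0.0001, 0.0001, 0.0108] [0.01, 0.01, 0.0] x 10
err [-0.1  0.2  0.4] [-0.02  0.02  0.04]
grip-130 259.1207250417797 199.75917227066097
end 259.6960378197464 128.34185719630108
back+y 357.0573264600466 234.5581094928151
back-y 160.37002540609018 234.57473839763355
```

View pics/w1.png

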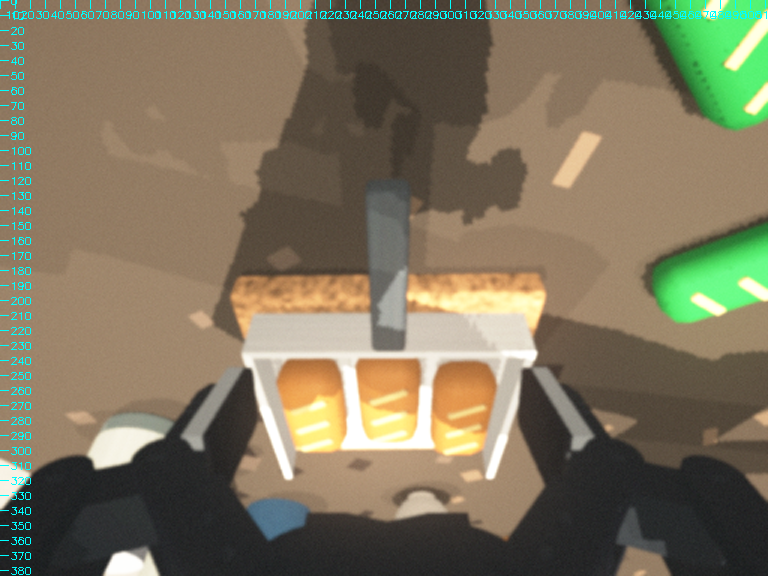

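Wrist view: the handle is centred between the fingers, with its end at about (259,122). The lip corners at (162,237) and (357,237) match the prediction within 6 px. I'll descend and grip.

```bash
python3 -m pendant '[[0,0,0.0108,0,0,0,0.085],[0,0,0.0108,0,0,0,0.085],[0,0,0.0108,0,0,0,0.085],[0,0,0.0108,0,0,0,0.085],[0,0,0.0108,0,0,0,0.085],[0,0,0.0108,0,0,0,0.085],[0,0,0.0108,0,0,0,0.085],[0,0,0.0108,0,0,0,0.085],[0,0,0.0108,0,0,0,0.085],[0,0,0.0108,0,0,0,0.085],[0,0,0,0,0,0,0.07],[0,0,0,0,0,0,0.06]]'
python3 -m pendant '[[0,0,0,0,0,0,0.05],[0,0,0,0,0,0,0.04],[0,0,0,0,0,0,0.03],[0,0,0,0,0,0,0.025],[0,0,0,0,0,0,0.02],[0,0,0,0,0,0,0.0],[0,0,0,0,0,0,0.0],[0,0,0,0,0,0,0.0],[0,0,0,0,0,0,0.0],[0,0,0,0,0,0,0.0]]'
python3 - <<'E'
from h import *
A,s=cur();print(s["clock"],s["joints"].round(2),s["contact_force"].round(1),s["wrist_torque"].round(2))
d=np.linalg.inv(panT(PAN,PYAW)@toolInPan())@A;print(d[:3,3])
U=A.copy();U[2,3]+=12;rows(A,U,4)
E
```

```text
clock: 5.05
position: [464.4, -328.1, 53.8]
ee_rot: [-0.561, 0.799, 0.125, 0.178]
contact_force: [-1.3, -0.3, -0.0]
gripper_width: 60.2
grasp_force: 0.0
clock: 6.05
position: [464.0, -328.1, 54.3]
ee_rot: [-0.561, 0.799, 0.125, 0.178]
contact_force: [-3.8, -0.8, 5.7]
gripper_width: 19.1
grasp_force: 59.4
6.05 [-0.57  0.59 -0.1  -0.5  -1.04  0.51] [-3.8 -0.8  5.7] [-0.32  0.99  0.56]
[ 0.19218225 -1.17342072 -1.09177415]
row [-0.0013, 0.0, -0.0027] [-0.0, -0.0, -0.0] x 4
err [ 0.1  0.  -0.1] [ 0. -0. -0.]
```

```bash
python3 -m pendant '[[-0.0013,0,-0.0027,0,0,0,0],[-0.0013,0,-0.0027,0,0,0,0],[-0.0013,0,-0.0027,0,0,0,0],[-0.0013,0,-0.0027,0,0,0,0],[-0.0013,0,-0.0027,0,0,0,0],[-0.0013,0,-0.0027,0,0,0,0],[-0.0013,0,-0.0027,0,0,0,0],[-0.0013,0,-0.0027,0,0,0,0],[-0.0013,0,-0.0027,0,0,0,0],[-0.0013,0,-0.0027,0,0,0,0],[0,0,0,0,0,0,0],[0,0,0,0,0,0,0]]'
python3 - <<'E'
from h import *
from bench import arm
A,s=cur();print(s["contact_force"].round(1),s["wrist_torque"].round(2))
d=np.linalg.inv(panT(PAN,PYAW)@toolInPan())@A;print(d[:3,3])
a=arm.get_image("side")["image"];b=arm.get_image("scene")["image"];w=arm.get_image("wrist")["image"]
o=np.zeros((600,800,3),np.uint8)
for i,(x,y) in zip([crop(a,241,222,98,74,4),crop(b,172,125,98,74,4),crop(w,100,100,265,196,1.5)],[(0,0),(400,0),(0,300)]): o[y:y+i.shape[0],x:x+i.shape[1]]=i
cv2.imwrite("pics/lift.png",o)
E
```

```text
clock: 7.25
position: [464.4, -327.8, 84.0]
ee_rot: [-0.561, 0.799, 0.125, 0.178]
contact_force: [0.4, -0.1, -4.8]
gripper_width: 19.2
grasp_force: 58.8
[ 0.4 -0.1 -4.8] [-1.76  0.65  0.03]
[-12.79122032  -1.49966717 -27.77586804]
```

View pics/lift.png

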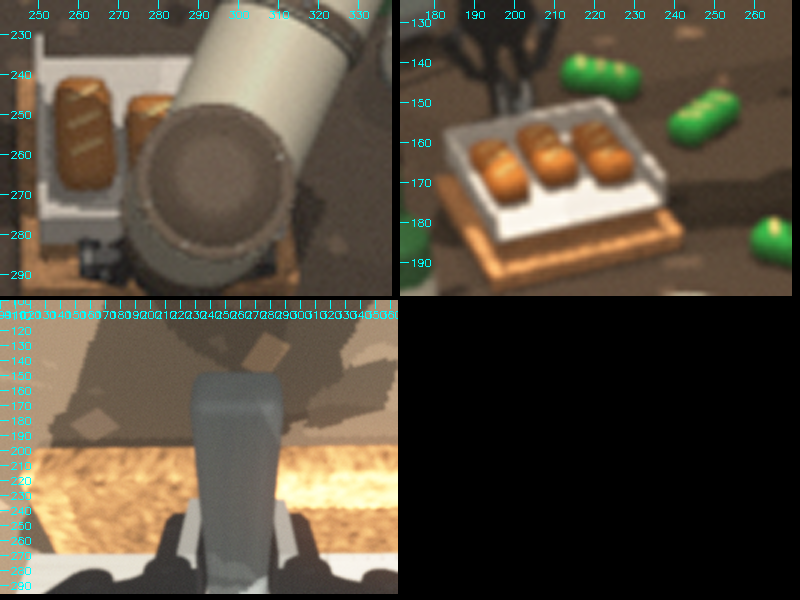

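Lifted. All three rolls are still on the pan in the scene crop, and the weight reads about 0.49 kg. I'll fit the droop from the corners: scene (100,240), (263,202), (45,130) and (205,98), side (40,212).

```bash
cat >> h.py <<'E'
def proj(c,P):
    d=R.from_quat(c["rotation"]).inv().apply(P-np.array(c["xyz"]));return np.array([d[0]/d[2]*c["fx"]+c["cx"],d[1]/d[2]*c["fy"]+c["cy"]])
E
python3 - <<'E'
from h import *
from scipy.optimize import least_squares
np.set_printoptions(precision=1,suppress=True)
S,C=cam("side"),cam("scene");A,s=cur()
s4=lambda x,y:(x/4+241-.5,y/4+222-.5);c4=lambda x,y:(x/4+172-.5,y/4+125-.5)
obs=[(C,(85,-85,4),c4(100,240)),(C,(85,85,4),c4(263,202)),(C,(-85,-87.5,32),c4(45,130)),(C,(-85,87.5,32),c4(205,98)),(S,(-85,87.5,32),s4(40,212))]
# grasp in tool: pitch droop about tool y thru grasp point, plus offset of grasp along tool
def f(v):
    G=toolInPan(gx=-130+v[1],lean=25+v[0]);G=G@T([0,0,-v[2]],np.eye(3))
    P=A@np.linalg.inv(G)@T([0,0,0],R.from_euler("z",v[3],degrees=True).as_matrix())
    return np.concatenate([proj(c,(P@np.r_[p,1])[:3])-q for c,p,q in obs]+[np.array(v[1:])/[3,3,3]*.5])
r=least_squares(f,[0,0,0,0]);print(r.x,r.fun,f([0,0,0,0]))
E
```

```text
[ 1.3 -3.7 -0.8  0.4] [-0.4 -0.2  0.   0.1 -0.3  0.2 -0.1  0.1 -0.1  0.2 -0.6 -0.1  0.1] [-0.9 -1.5 -0.3 -1.1 -0.5 -0.4 -0.2 -0.3 -0.3  1.   0.   0.   0. ]
```

```bash
cat >> h.py <<'E'
G=toolInPan(gx=-133.7,lean=26.3)@T([0,0,0.8],np.eye(3)); BY=16.
RIM=np.array([523.,236.,85.]); BIN=np.array([-np.sin(np.radians(16)),np.cos(np.radians(16)),0])
def rest(tilt,past=14,gap=0):
    """pan pose, nose-down tilt, underside touching inner rim corner + gap"""
    c=RIM+BIN*8+[0,0,gap]                      # inner rim corner
    t=np.radians(tilt); 
    x=85-(past-8)                              # contact point on underside
    return panT([0,0,0],BY+90,tilt)*1.0, x, c
def restT(tilt,past=14,gap=0):
    M,x,c=rest(tilt,past,gap); M=M.copy(); M[:3,3]=c-M[:3,:3]@np.array([x,0,0]); return M
E
python3 - <<'E'
from h import *
np.set_printoptions(precision=1,suppress=True)
S,C=cam("side"),cam("scene");k=lambda x,y:(x/1.5625-.5,y/1.5625-.5)
for n,p,q in [("mug top",(491,280),(313,330)),("mill top",(481,233),(335,335)),("jar1 top",(451,214),(383,376)),("oil top",(541,262),(262,256)),("jar2",(551,340),(247,288))]: print(n,*tri(S,k(*p),C,k(*q)))
A,s=cur();inv=np.linalg.inv
cp=A@inv(G);print("pan now",cp[:3,3],R.from_matrix(cp[:3,:3]).as_euler("ZYX",degrees=True))
h=restT(5,gap=35);print("hover",h[:3,3]); print("back+x corner",(h@[-85,-87.5,0,1])[:3])
p=rows(A,h@G,26)
for m in p[::3]:
    P=m@inv(G);print(P[:3,3],(P@[-85,-87.5,0,1])[:3],(P@[85,-87.5,0,1])[:3],R.from_matrix(P[:3,:3]).as_euler("ZYX",degrees=True))
for t in (5,30,65):
    B=restT(t)@G;print(t,B[:3,3],B[:3,2])
E
```

```text
mug top [739.1  37.   88.7] 0.4291486431101951
mill top [756.7 136.1 139. ] 1.765341904024607
jar1 top [742.9 263.5 102.9] 2.306146355266402
oil top [770.1 -84.6 232.6] 0.9822131436758551
jar2 [ 764.2 -176.6  105.4] 2.0181594534220664
pan now [ 510.2 -200.4   50.2] [70.2  1.2  0. ]
hover [542.5 168.  126.9]
back+x corner [649.9 110.8 134.3]
row [-0.0147, -0.0038, 0.0028] [-0.54, 0.14, -1.27] x 26
err [ 0.7 -1.1 -1.3] [-0.1  0.   0.1]
[ 510.2 -200.4   50.2] [ 563.7 -310.    52. ] [ 621.4 -150.2   48.4] [70.2  1.2  0. ]
[ 525.5 -160.    60.2] [ 586.8 -265.5   62.8] [ 632.8 -101.9   58. ] [74.3  1.6 -0.1]
[ 537.9 -118.6   69.9] [ 606.6 -219.3   73.3] [640.6 -52.9  67.2] [78.4  2.1 -0.2]
[547.2 -76.2  79.3] [ 622.9 -171.7   83.4] [644.9  -3.3  76. ] [82.6  2.5 -0.3]
[553.4 -33.3  88.3] [ 635.9 -123.    93.2] [645.6  46.5  84.4] [86.7  2.9 -0.3]
[556.5  10.1  97. ] [645.2 -73.5 102.5] [642.7  96.2  92.5] [90.8  3.4 -0.3]
[556.5  53.6 105.3] [651.  -23.3 111.5] [636.3 145.7 100.1] [95.   3.8 -0.3]
[553.3  97.1 113.3] [653.1  27.3 120.1] [626.2 194.7 107.4] [99.1  4.3 -0.3]
[547.  140.3 121. ] [651.6  77.9 128.2] [612.7 242.8 114.3] [103.3   4.7  -0.2]
5 [579.1  40.4 134.3] [-0.1  0.3 -0.9]
30 [567.9  79.4 219.1] [ 0.  -0.1 -1. ]
65 [538.2 183.1 292.8] [ 0.2 -0.6 -0.8]
```

```bash
python3 -m pendant '[[-0.0073,-0.0019,0.0014,-0.27,0.07,-0.63,0],[-0.0073,-0.0019,0.0014,-0.27,0.07,-0.64,0],[-0.0147,-0.0038,0.0028,-0.54,0.14,-1.27,0],[-0.0147,-0.0038,0.0028,-0.54,0.14,-1.27,0],[-0.0147,-0.0038,0.0028,-0.54,0.14,-1.27,0],[-0.0147,-0.0038,0.0028,-0.54,0.14,-1.27,0],[-0.0147,-0.0038,0.0028,-0.54,0.14,-1.27,0],[-0.0147,-0.0038,0.0028,-0.54,0.14,-1.27,0],[-0.0147,-0.0038,0.0028,-0.54,0.14,-1.27,0],[-0.0147,-0.0038,0.0028,-0.54,0.14,-1.27,0],[-0.0147,-0.0038,0.0028,-0.54,0.14,-1.27,0],[-0.0147,-0.0038,0.0028,-0.54,0.14,-1.27,0]]'
python3 -m pendant '[[-0.0147,-0.0038,0.0028,-0.54,0.14,-1.27,0],[-0.0147,-0.0038,0.0028,-0.54,0.14,-1.27,0],[-0.0147,-0.0038,0.0028,-0.54,0.14,-1.27,0],[-0.0147,-0.0038,0.0028,-0.54,0.14,-1.27,0],[-0.0147,-0.0038,0.0028,-0.54,0.14,-1.27,0],[-0.0147,-0.0038,0.0028,-0.54,0.14,-1.27,0],[-0.0147,-0.0038,0.0028,-0.54,0.14,-1.27,0],[-0.0147,-0.0038,0.0028,-0.54,0.14,-1.27,0],[-0.0147,-0.0038,0.0028,-0.54,0.14,-1.27,0],[-0.0147,-0.0038,0.0028,-0.54,0.14,-1.27,0],[-0.0147,-0.0038,0.0028,-0.54,0.14,-1.27,0],[-0.0147,-0.0038,0.0028,-0.54,0.14,-1.27,0]]'
python3 -m pendant '[[-0.0147,-0.0038,0.0028,-0.54,0.14,-1.27,0],[-0.0073,-0.0019,0.0014,-0.27,0.07,-0.63,0],[-0.0073,-0.0019,0.0014,-0.27,0.07,-0.64,0],[0,0,0,0,0,0,0],[0,0,0,0,0,0,0],[0,0,0,0,0,0,0]]'
python3 - <<'E'
from h import *
from bench import arm
np.set_printoptions(precision=2,suppress=True)
A,s=cur();print(s["clock"],s["joints"],s["contact_force"],s["wrist_torque"])
P=A@np.linalg.inv(G);print(P[:3,3],R.from_matrix(P[:3,:3]).as_euler("ZYX",degrees=True))
rows(A,restT(5,gap=10)@G,8)
a=arm.get_image("side")["image"];b=arm.get_image("scene")["image"]
o=np.zeros((600,800,3),np.uint8)
for i,(x,y) in zip([crop(a,165,110,133,100,4)[:300],crop(b,215,150,133,150,4)],[(0,0),(266,0)]): pass
o=np.hstack([crop(a,165,110,130,130,3),crop(b,230,150,130,130,3)])
cv2.imwrite("pics/hover.png",o)
E
```

```text
clock: 8.6
position: [540.9, -180.4, 122.9]
ee_rot: [-0.665, 0.719, 0.136, 0.151]
contact_force: [0.1, 0.5, -5.1]
gripper_width: 18.7
grasp_force: 58.8
clock: 9.8
position: [576.7, -3.2, 160.2]
ee_rot: [0.764, -0.618, -0.145, -0.12]
contact_force: [0.8, 0.0, -4.2]
gripper_width: 18.8
grasp_force: 58.8
clock: 10.4
position: [577.5, 25.2, 165.4]
ee_rot: [0.778, -0.601, -0.146, -0.114]
contact_force: [0.8, -0.8, -4.5]
gripper_width: 19.3
grasp_force: 58.8
10.4 [ 0.13  0.45 -0.04 -0.4  -1.17  0.3 ] [ 0.82 -0.83 -4.55] [-1.68 -0.4   0.  ]
[544.07 153.87 123.29] [104.61   4.88  -0.13]
row [-0.0007, -0.0007, 0.0031] [-0.08, 0.01, -0.16] x 8
err [0.1 0.1 0. ] [0.02 0.04 0.04]
```

View pics/hover.png

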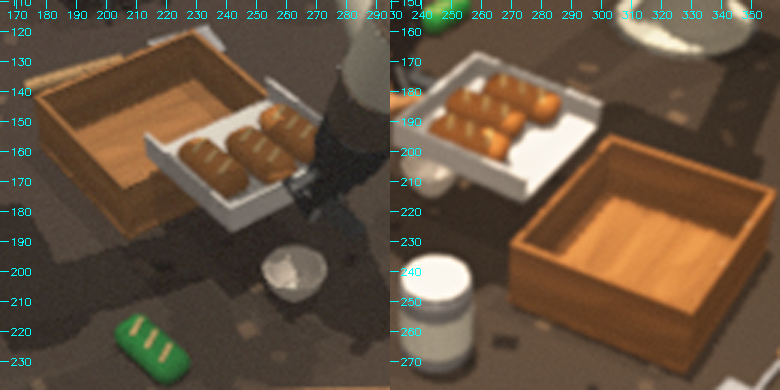

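The pan is level with all three rolls on it and its open edge near the box's -y wall. Edge corners are at scene (276,215) and (300,192). I'll compare those with the model.

Run:
```python
from h import *
np.set_printoptions(precision=1,suppress=True)
S,C=cam("side"),cam("scene");A,s=cur();P=A@np.linalg.inv(G)
for n,p in [("+x floor",(85,-87.5,0)),("-x floor",(85,87.5,0)),("+x lip",(85,-87.5,32)),("-x lip",(85,87.5,32)),("back -x lip",(-85,87.5,32)),("back +x lip",(-85,-87.5,32))]:
    X=(P@np.r_[p,1])[:3];print(n,X,"side disp",(proj(S,X)+.5-[165,110])*3,"scene disp",(proj(C,X)+.5-[230,150])*3+[390,0])
for s_ in(-120,120):
    X=RIM+np.array([np.cos(np.radians(16)),np.sin(np.radians(16)),0])*s_;print("rim",X,(proj(S,X)+.5-[165,110])*3,(proj(C,X)+.5-[230,150])*3+[390,0])
```

```text
+x floor [607.5 257.9 116.3] side disp [269.1  99.1] scene disp [524.8 203.5]
-x floor [438.1 213.7 115.9] side disp [144.8 154.8] scene disp [600.  126.3]
+x lip [606.7 260.5 148.2] side disp [267.9  76.7] scene disp [528.1 180.2]
-x lip [437.4 216.3 147.8] side disp [142.  132.1] scene disp [604. 104.]
back -x lip [480.   52.4 162.2] side disp [226.9 206.5] scene disp [478.2  52. ]
back +x lip [649.4  96.6 162.6] side disp [357.5 143.8] scene disp [394.9 120.3]
rim [407.6 202.9  85. ] [123.8 187.1] [608.5 134.4]
rim [638.4 269.1  85. ] [289.1 108.2] [510.9 243.8]
```

```bash
python3 -m pendant '[[-0.0007,-0.0007,0.0031,-0.08,0.01,-0.16,0],[-0.0007,-0.0007,0.0031,-0.08,0.01,-0.16,0],[-0.0007,-0.0007,0.0031,-0.08,0.01,-0.16,0],[-0.0007,-0.0007,0.0031,-0.08,0.01,-0.16,0],[-0.0007,-0.0007,0.0031,-0.08,0.01,-0.16,0],[-0.0007,-0.0007,0.0031,-0.08,0.01,-0.16,0],[-0.0007,-0.0007,0.0031,-0.08,0.01,-0.16,0],[-0.0007,-0.0007,0.0031,-0.08,0.01,-0.16,0],[0,0,0,0,0,0,0],[0,0,0,0,0,0,0]]'
python3 - <<'E'
from h import *
np.set_printoptions(precision=2,suppress=True)
A,s=cur();print(s["contact_force"],s["wrist_torque"])
rows(A,restT(5,gap=4)@G,4)
D=A.copy();D[2,3]-=4;rows(A,D,4)
E
```

```text
clock: 11.5
position: [579.3, 41.1, 144.5]
ee_rot: [0.785, -0.591, -0.148, -0.111]
contact_force: [-0.1, 0.1, -4.6]
gripper_width: 19.2
grasp_force: 58.9
[-0.13  0.06 -4.55] [-1.68 -0.48 -0.01]
row [0.0007, 0.0001, 0.0014] [0.0, 0.01, 0.02] x 4
err [ 0.  0. -0.] [0.02 0.   0.01]
row [0.0004, 0.0, 0.0009] [0.0, -0.0, 0.0] x 4
err [-0.1  0.   0.1] [-0. -0.  0.]
```

```bash
for i in 1; do python3 -m pendant '[[0.0004,0,0.0009,0,0,0,0],[0.0004,0,0.0009,0,0,0,0],[0.0004,0,0.0009,0,0,0,0],[0.0004,0,0.0009,0,0,0,0],[0.0004,0,0.0009,0,0,0,0],[0.0004,0,0.0009,0,0,0,0],[0,0,0,0,0,0,0],[0,0,0,0,0,0,0]]'; python3 -c "from bench import arm;s=arm.read_state();print(s['contact_force'],s['wrist_torque'])"
python3 -m pendant '[[0.0004,0,0.0009,0,0,0,0],[0.0004,0,0.0009,0,0,0,0],[0,0,0,0,0,0,0],[0,0,0,0,0,0,0]]'; python3 -c "from bench import arm;s=arm.read_state();print(s['contact_force'],s['wrist_torque'])"; done
```

```text
clock: 12.3
position: [579.4, 40.8, 138.6]
ee_rot: [0.785, -0.591, -0.148, -0.111]
contact_force: [0.6, 0.2, -5.3]
gripper_width: 18.9
grasp_force: 58.8
[ 0.59652552  0.22885031 -5.28075252] [-1.6079238  -0.46329531  0.03427951]
clock: 12.7
position: [579.4, 40.7, 136.6]
ee_rot: [0.785, -0.591, -0.148, -0.112]
contact_force: [0.2, -0.2, -5.4]
gripper_width: 19.2
grasp_force: 58.8
[ 0.22761923 -0.18529769 -5.41120129] [-1.6061936  -0.47337819 -0.00303408]
```

Still free; continue in 2 mm steps.

```bash
python3 -m pendant '[[0.0004,0,0.0009,0,0,0,0],[0.0004,0,0.0009,0,0,0,0],[0,0,0,0,0,0,0],[0,0,0,0,0,0,0]]'; python3 -c "from bench import arm;s=arm.read_state();print(s['contact_force'],s['wrist_torque'])"
```

```text
clock: 13.1
position: [579.4, 40.6, 134.6]
ee_rot: [0.785, -0.591, -0.148, -0.111]
contact_force: [-0.1, 1.0, -4.0]
gripper_width: 18.7
grasp_force: 58.9
[-0.0529101   0.95137741 -3.97530989] [-1.64116816 -0.49052949  0.03477097]
```

```bash
python3 -m pendant '[[0.0004,0,0.0009,0,0,0,0],[0,0,0,0,0,0,0],[0,0,0,0,0,0,0]]'; python3 -c "from bench import arm;s=arm.read_state();print(s['contact_force'],s['wrist_torque'])"
```

```text
clock: 13.4
position: [579.5, 40.6, 133.8]
ee_rot: [0.785, -0.591, -0.148, -0.112]
contact_force: [-0.6, 0.2, -4.9]
gripper_width: 19.0
grasp_force: 58.9
[-0.64017892  0.174536   -4.9093393 ] [-1.52938411 -0.37248193  0.02677648]
```

```bash
python3 -m pendant '[[0.0004,0,0.0009,0,0,0,0],[0,0,0,0,0,0,0],[0,0,0,0,0,0,0]]'; python3 -c "from bench import arm;s=arm.read_state();print(s['contact_force'],s['wrist_torque'])"
```

```text
clock: 13.7
position: [579.5, 40.5, 132.9]
ee_rot: [0.785, -0.591, -0.148, -0.112]
contact_force: [0.3, 0.2, -3.0]
gripper_width: 19.0
grasp_force: 59.0
[ 0.28577544  0.16538891 -2.95905464] [-1.41744301 -0.42804503  0.01926535]
```

```bash
python3 -m pendant '[[0.0004,0,0.0009,0,0,0,0],[0,0,0,0,0,0,0],[0,0,0,0,0,0,0]]'; python3 -c "from bench import arm;s=arm.read_state();print(s['contact_force'],s['wrist_torque'])"
```

```text
clock: 14.0
position: [579.6, 40.4, 131.9]
ee_rot: [0.785, -0.591, -0.148, -0.112]
contact_force: [0.1, -0.9, -2.7]
gripper_width: 18.9
grasp_force: 59.0
[ 0.09510316 -0.88513326 -2.67198294] [-1.37978558 -0.26211297  0.02254226]
```

Contact made: the wrist moment dropped, so the edge is resting at about 2 N with all rolls aboard. Next I plan the tipping about the rim.

Run:
```python
from h import *
np.set_printoptions(precision=2,suppress=True)
A,s=cur();P=A@np.linalg.inv(G)
e=R.from_matrix(P[:3,:3]).as_euler("ZYX",degrees=True);print(P[:3,3],e)
edge=(P@[85,0,0,1])[:3];print("edge under",edge,"past outer",(edge-RIM)@BIN)
c=(P@[80,0,0,1])[:3];print("contact model",c)
c0=c.copy()
def at(t,gap=1.0):
    M=panT([0,0,0],e[0],t);M[:3,3]=c0+[0,0,gap]-M[:3,:3]@np.array([80,0,0.]);return M
np.save("c0.npy",np.r_[c0,e[0]])
B=A
for t0,t1 in [(e[1],41),(41,65)]:
    n=round((t1-t0)/1.5/12)*12
    p=rows(B,at(t1)@G,n)
    for m in p[::6]:
        Q=m@np.linalg.inv(G);print(m[:3,3],(Q@[80,0,0,1])[:3])
    B=p[-1]
```

```text
[542.83 168.09  89.62] [106.08   4.96  -0.04]
edge under [519.37 249.46  82.27] past outer 13.94169438565104
contact model [520.75 244.68  82.7 ]
row [-0.0033, -0.0, -0.0047] [-0.0, 1.5, 0.0] x 24
err [ 0.2 -0.1 -0.4] [-0.04  0.04 -0.01]
[579.6   40.44 131.92] [520.75 244.68  82.7 ]
[576.72  50.37 164.75] [520.74 244.7   82.89]
[572.44  65.11 195.56] [520.73 244.75  83.07]
[566.89  84.3  223.59] [520.71 244.83  83.25]
[560.19 107.47 248.15] [520.68 244.94  83.4 ]
row [-0.0044, -0.0, -0.0062] [-0.0, 2.0, -0.0] x 12
err [ 0.2 -0.2 -0.3] [-0.04  0.04 -0.02]
[560.19 107.47 248.15] [520.68 244.94  83.4 ]
[549.83 143.32 274.25] [520.7  244.87  83.37]
[538.2  183.59 292.03] [520.72 244.8   83.35]
```

```bash
cat > st.py <<'E'
from h import *
np.set_printoptions(precision=2,suppress=True)
from bench import arm
A,s=cur();P=A@np.linalg.inv(G);print(s["joints"],s["contact_force"],s["wrist_torque"],"pan",P[:3,3],R.from_matrix(P[:3,:3]).as_euler("ZYX",degrees=True),"contact",(P@[80,0,0,1])[:3])
E
python3 -m pendant '[[-0.0033,0,-0.0047,0,1.5,0,0],[-0.0033,0,-0.0047,0,1.5,0,0],[-0.0033,0,-0.0047,0,1.5,0,0],[-0.0033,0,-0.0047,0,1.5,0,0],[-0.0033,0,-0.0047,0,1.5,0,0],[-0.0033,0,-0.0047,0,1.5,0,0],[-0.0033,0,-0.0047,0,1.5,0,0],[-0.0033,0,-0.0047,0,1.5,0,0],[-0.0033,0,-0.0047,0,1.5,0,0],[-0.0033,0,-0.0047,0,1.5,0,0],[-0.0033,0,-0.0047,0,1.5,0,0],[-0.0033,0,-0.0047,0,1.5,0,0]]'; python3 st.py
```

```text
clock: 15.2
position: [571.7, 65.9, 196.0]
ee_rot: [0.799, -0.601, -0.023, -0.017]
contact_force: [0.8, -0.5, -4.3]
gripper_width: 19.0
grasp_force: 58.8
[ 0.37  0.36 -0.17 -0.07 -1.04 -0.05] [ 0.76 -0.5  -4.29] [-0.47 -0.17 -0.02] pan [540.35 174.63 114.57] [106.11  23.04  -0.04] contact [519.92 245.36  83.26]
```

```bash
python3 -m pendant '[[-0.0033,0,-0.0047,0,1.5,0,0],[-0.0033,0,-0.0047,0,1.5,0,0],[-0.0033,0,-0.0047,0,1.5,0,0],[-0.0033,0,-0.0047,0,1.5,0,0],[-0.0033,0,-0.0047,0,1.5,0,0],[-0.0033,0,-0.0047,0,1.5,0,0],[-0.0033,0,-0.0047,0,1.5,0,0],[-0.0033,0,-0.0047,0,1.5,0,0],[-0.0033,0,-0.0047,0,1.5,0,0],[-0.0033,0,-0.0047,0,1.5,0,0],[-0.0033,0,-0.0047,0,1.5,0,0],[-0.0033,0,-0.0047,0,1.5,0,0]]'; python3 st.py
python3 - <<'E'
from h import *
from bench import arm
a=arm.get_image("side")["image"];b=arm.get_image("scene")["image"]
cv2.imwrite("pics/tip1.png",np.hstack([crop(a,165,100,130,130,3),crop(b,230,130,130,130,3)]))
E
```

```text
clock: 16.4
position: [559.2, 108.1, 248.2]
ee_rot: [0.793, -0.596, 0.103, 0.077]
contact_force: [-0.2, -0.2, -4.4]
gripper_width: 19.2
grasp_force: 58.8
[ 0.59  0.3  -0.26  0.28 -1.1  -0.44] [-0.2  -0.24 -4.44] [0.35 0.11 0.01] pan [536.33 187.33 135.84] [106.1   41.03  -0.02] contact [519.6  245.31  83.32]
```

View pics/tip1.png

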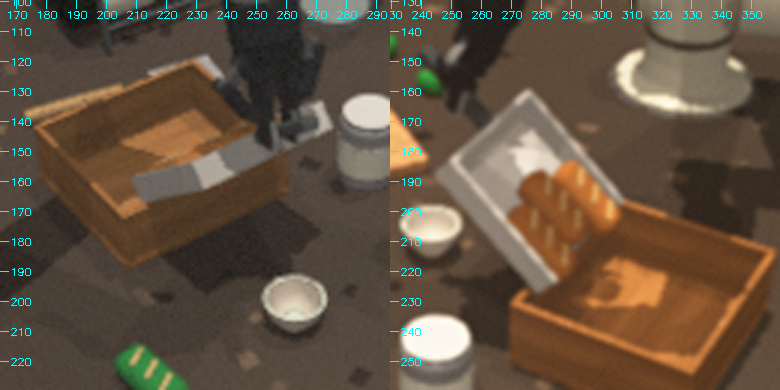

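The pan is at 41° with its edge at the rim and the rolls still on it, at scene (287,198). I'll continue tipping.

```bash
python3 -m pendant '[[-0.0033,0,-0.0047,0,1.5,0,0],[-0.0033,0,-0.0047,0,1.5,0,0],[-0.0033,0,-0.0047,0,1.5,0,0],[-0.0033,0,-0.0047,0,1.5,0,0],[-0.0033,0,-0.0047,0,1.5,0,0],[-0.0033,0,-0.0047,0,1.5,0,0],[-0.0033,0,-0.0047,0,1.5,0,0],[-0.0033,0,-0.0047,0,1.5,0,0],[0,0,0,0,0,0,0],[0,0,0,0,0,0,0],[0,0,0,0,0,0,0],[0,0,0,0,0,0,0]]'; python3 st.py
```

```text
clock: 17.7
position: [549.7, 143.3, 274.3]
ee_rot: [0.777, -0.585, 0.184, 0.138]
contact_force: [0.2, 0.3, -3.7]
gripper_width: 19.1
grasp_force: 59.0
[ 0.72  0.31 -0.29  0.45 -1.22 -0.65] [ 0.21  0.26 -3.71] [1.06 0.33 0.  ] pan [533.85 198.56 147.28] [106.02  52.94  -0.04] contact [520.54 244.89  83.44]
```

```bash
python3 -m pendant '[[-0.0033,0,-0.0047,0,1.5,0,0],[-0.0033,0,-0.0047,0,1.5,0,0],[-0.0033,0,-0.0047,0,1.5,0,0],[-0.0033,0,-0.0047,0,1.5,0,0],[-0.0033,0,-0.0047,0,1.5,0,0],[-0.0033,0,-0.0047,0,1.5,0,0],[-0.0033,0,-0.0047,0,1.5,0,0],[-0.0033,0,-0.0047,0,1.5,0,0],[0,0,0,0,0,0,0],[0,0,0,0,0,0,0],[0,0,0,0,0,0,0],[0,0,0,0,0,0,0]]'; python3 st.py;  python3 - <<'E'
from h import *
from bench import arm
a=arm.get_image("side")["image"];b=arm.get_image("scene")["image"]
cv2.imwrite("pics/tip2.png",np.hstack([crop(a,165,100,130,130,3),crop(b,230,130,130,130,3)]))
E
```

```text
clock: 18.9
position: [538.0, 183.8, 292.4]
ee_rot: [0.754, -0.568, 0.264, 0.199]
contact_force: [-0.1, -0.2, -2.8]
gripper_width: 19.0
grasp_force: 59.0
[ 0.84  0.36 -0.29  0.57 -1.37 -0.81] [-0.07 -0.25 -2.83] [1.61 0.46 0.  ] pan [529.84 212.5  156.19] [105.98  64.94  -0.08] contact [520.51 245.08  83.72]
```

View pics/tip2.png

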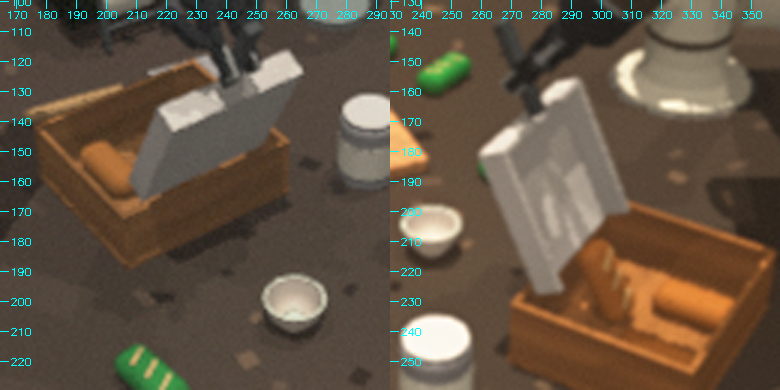

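Both views show the pan empty at 65°. Rolls are in the box at scene (302,222) and (320,230), and the force of 2.8 N equals the loaded 4.6 N minus three rolls. I'll withdraw along the pan plane, then return.

Run:
```python
from h import *
np.set_printoptions(precision=1,suppress=True)
S,C=cam("side"),cam("scene");inv=np.linalg.inv
c=lambda x,y:(x/5+172-.5,y/5+140-.5)
b,f1,f2=[atz(C,c(*p),22)[:2] for p in [(45,148),(120,270),(352,207)]]
print("board scene",b,f1,f2,np.linalg.norm(b-f1),np.linalg.norm(f1-f2),"ctr",(b+f2)/2)
A,s=cur();P=A@inv(G)
W=P@T([-60,0,2],np.eye(3));p=rows(A,W@G,6);A1=p[-1]
H=panT([509.5,-202.5,22+60],70.2,0)
p=rows(A1,H@G,34)
for m in p[::3]:
    Q=m@inv(G);print(Q[:3,3],"edge",(Q@[85,0,0,1])[:3],"c",(Q@[-85,-87.5,0,1])[:3],(Q@[85,-87.5,0,1])[:3],R.from_matrix(Q[:3,:3]).as_euler("ZYX",degrees=True))
```

```text
board scene [ 569.7 -325.2] [ 632.8 -137.2] [442.  -83.2] 198.29436257881076 198.23772290079313 ctr [ 505.9 -204.2]
row [0.0088, -0.0, -0.0047] [0.0, -0.0, -0.0] x 6
err [ 0.1  0.  -0.2] [-0.  0. -0.]
row [0.0145, 0.0029, 0.009] [-0.12, -1.84, 1.1] x 34
err [ 1.2  1.8 -0.2] [ 0.  -0.1  0.1]
[536.4 189.8 211.2] edge [526.5 224.4 134.2] c [630.4 179.4 288.2] [610.5 248.6 134.2] [106.   64.9  -0.1]
[543.4 152.2 219.1] edge [535.6 194.9 146. ] c [636.3 129.5 294.8] [620.8 214.8 148.6] [100.3  59.3  -3.3]
[548.5 113.8 223.2] edge [543.2 163.9 154.8] c [639.8  79.  296.3] [629.3 179.3 159.4] [96.  53.6 -5.1]
[551.8  74.9 223.4] edge [549.3 131.9 160.4] c [640.9  28.6 292.6] [636.  142.5 166.6] [92.5 47.9 -6.1]
[553.1  36.1 219.7] edge [553.8  99.2 162.7] c [639.5 -21.3 283.9] [640.8 104.9 170.1] [89.4 42.1 -6.5]
[552.6  -2.1 212. ] edge [556.7  66.3 161.8] c [635.7 -69.9 270.2] [643.8  67.  169.7] [86.6 36.3 -6.4]
[550.3 -39.3 200.6] edge [558.   33.5 157.5] c [ 629.7 -116.6  251.7] [645.   29.1 165.5] [84.  30.5 -6.1]
[546.2 -75.  185.4] edge [557.7   1.4 149.9] c [ 621.5 -160.9  228.5] [644.3  -8.1 157.5] [81.5 24.7 -5.5]
[ 540.5 -108.8  166.7] edge [555.9 -29.9 139.1] c [ 611.2 -202.1  201. ] [641.9 -44.3 145.8] [79.  18.9 -4.6]
[ 533.3 -140.1  144.7] edge [552.6 -59.7 125.3] c [ 599.2 -239.8  169.4] [637.8 -78.9 130.5] [76.5 13.2 -3.5]
[ 524.7 -168.7  119.6] edge [548.  -87.8 108.4] c [ 585.5 -273.5  134.2] [ 632.1 -111.5  111.7] [73.9  7.6 -2.2]
[ 514.8 -194.2   91.8] edge [ 542.1 -113.8   88.8] c [ 570.4 -302.7   95.7] [ 625.  -141.8   89.8] [71.3  2.  -0.6]
```

```bash
python3 -m pendant '[[0.0088,0,-0.0047,0,0,0,0],[0.0088,0,-0.0047,0,0,0,0],[0.0088,0,-0.0047,0,0,0,0],[0.0088,0,-0.0047,0,0,0,0],[0.0088,0,-0.0047,0,0,0,0],[0.0088,0,-0.0047,0,0,0,0],[0.0145,0.0029,0.009,-0.12,-1.84,1.1,0],[0.0145,0.0029,0.009,-0.12,-1.84,1.1,0],[0.0145,0.0029,0.009,-0.12,-1.84,1.1,0],[0.0145,0.0029,0.009,-0.12,-1.84,1.1,0],[0.0145,0.0029,0.009,-0.12,-1.84,1.1,0],[0.0145,0.0029,0.009,-0.12,-1.84,1.1,0]]'
python3 -m pendant '[[0.0145,0.0029,0.009,-0.12,-1.84,1.1,0],[0.0145,0.0029,0.009,-0.12,-1.84,1.1,0],[0.0145,0.0029,0.009,-0.12,-1.84,1.1,0],[0.0145,0.0029,0.009,-0.12,-1.84,1.1,0],[0.0145,0.0029,0.009,-0.12,-1.84,1.1,0],[0.0145,0.0029,0.009,-0.12,-1.84,1.1,0],[0.0145,0.0029,0.009,-0.12,-1.84,1.1,0],[0.0145,0.0029,0.009,-0.12,-1.84,1.1,0],[0.0145,0.0029,0.009,-0.12,-1.84,1.1,0],[0.0145,0.0029,0.009,-0.12,-1.84,1.1,0],[0.0145,0.0029,0.009,-0.12,-1.84,1.1,0],[0.0145,0.0029,0.009,-0.12,-1.84,1.1,0]]'
python3 -m pendant '[[0.0145,0.0029,0.009,-0.12,-1.84,1.1,0],[0.0145,0.0029,0.009,-0.12,-1.84,1.1,0],[0.0145,0.0029,0.009,-0.12,-1.84,1.1,0],[0.0145,0.0029,0.009,-0.12,-1.84,1.1,0],[0.0145,0.0029,0.009,-0.12,-1.84,1.1,0],[0.0145,0.0029,0.009,-0.12,-1.84,1.1,0],[0.0145,0.0029,0.009,-0.12,-1.84,1.1,0],[0.0145,0.0029,0.009,-0.12,-1.84,1.1,0],[0.0145,0.0029,0.009,-0.12,-1.84,1.1,0],[0.0145,0.0029,0.009,-0.12,-1.84,1.1,0],[0.0145,0.0029,0.009,-0.12,-1.84,1.1,0],[0.0145,0.0029,0.009,-0.12,-1.84,1.1,0]]'
python3 st.py
python3 - <<'E'
from h import *
A,s=cur();B=panT([508,-203,50],70.3,0)@G; rows(A,B,12)
from bench import arm
w=arm.get_image("wrist")["image"]
cv2.imwrite("pics/w2.png",w[:,:,::-1])
E
```

```text
clock: 20.2
position: [551.6, 57.1, 351.3]
ee_rot: [0.741, -0.628, 0.198, 0.132]
contact_force: [-0.1, 0.6, -2.6]
gripper_width: 18.9
grasp_force: 59.0
clock: 21.4
position: [535.9, -140.9, 296.1]
ee_rot: [-0.687, 0.725, -0.059, 0.004]
contact_force: [-0.0, -0.3, -3.0]
gripper_width: 19.1
grasp_force: 59.0
clock: 22.6
position: [487.3, -294.9, 168.1]
ee_rot: [-0.598, 0.784, 0.083, 0.141]
contact_force: [0.2, 0.4, -3.4]
gripper_width: 19.0
grasp_force: 59.0
[-0.44  0.41 -0.08 -0.37 -1.12  0.34] [ 0.21  0.44 -3.43] [-1.13  0.42  0.07] pan [ 524.37 -169.5   119.72] [74.02  7.6  -2.18] contact [546.2  -93.26 109.13]
row [0.006, 0.0012, 0.0054] [-0.04, -0.63, 0.38] x 12
err [-0.   0.5  0. ] [ 0.02  0.03 -0.03]
```

```bash
python3 -m pendant '[[0.006,0.0012,0.0054,-0.04,-0.63,0.38,0],[0.006,0.0012,0.0054,-0.04,-0.63,0.38,0],[0.006,0.0012,0.0054,-0.04,-0.63,0.38,0],[0.006,0.0012,0.0054,-0.04,-0.63,0.38,0],[0.006,0.0012,0.0054,-0.04,-0.63,0.38,0],[0.006,0.0012,0.0054,-0.04,-0.63,0.38,0],[0.006,0.0012,0.0054,-0.04,-0.63,0.38,0],[0.006,0.0012,0.0054,-0.04,-0.63,0.38,0],[0.006,0.0012,0.0054,-0.04,-0.63,0.38,0],[0.006,0.0012,0.0054,-0.04,-0.63,0.38,0],[0.006,0.0012,0.0054,-0.04,-0.63,0.38,0],[0.006,0.0012,0.0054,-0.04,-0.63,0.38,0]]'
python3 -m pendant '[[0,0,0,0,0,0,0],[0,0,0,0,0,0,0]]';python3 st.py
python3 - <<'E'
from h import *
A,s=cur();B=panT([508,-203,26],70.3,0)@G; rows(A,B,8)
from bench import arm
a=arm.get_image("side")["image"];b=arm.get_image("scene")["image"]
o=np.zeros((600,800,3),np.uint8)
for i,(x,y) in zip([crop(a,235,215,78,74,4),crop(b,165,115,118,92,4),crop(b,262,190,105,85,2.5),crop(a,165,112,110,85,2.5)],[(0,0),(320,0),(0,385),(400,385)]): o[y:y+i.shape[0],x:x+i.shape[1]]=i
cv2.imwrite("pics/back.png",o)
E
```

```text
clock: 23.85
position: [462.8, -330.4, 79.9]
ee_rot: [-0.56, 0.797, 0.131, 0.187]
contact_force: [-0.4, -0.3, -3.7]
gripper_width: 18.9
grasp_force: 59.0
clock: 24.05
position: [462.9, -330.3, 80.3]
ee_rot: [-0.56, 0.797, 0.131, 0.186]
contact_force: [-0.5, 0.4, -2.7]
gripper_width: 19.1
grasp_force: 59.0
[-0.58  0.57 -0.07 -0.5  -1.11  0.5 ] [-0.51  0.35 -2.74] [-1.5   0.49 -0.02] pan [ 508.86 -202.34   49.73] [70.22 -0.03  0.04] contact [ 535.93 -127.06   49.78]
row [0.0014, 0.0001, 0.0026] [0.0, 0.0, -0.01] x 8
err [ 0.1 -0.4  0. ] [ 0.    0.03 -0.01]
```

View pics/back.png

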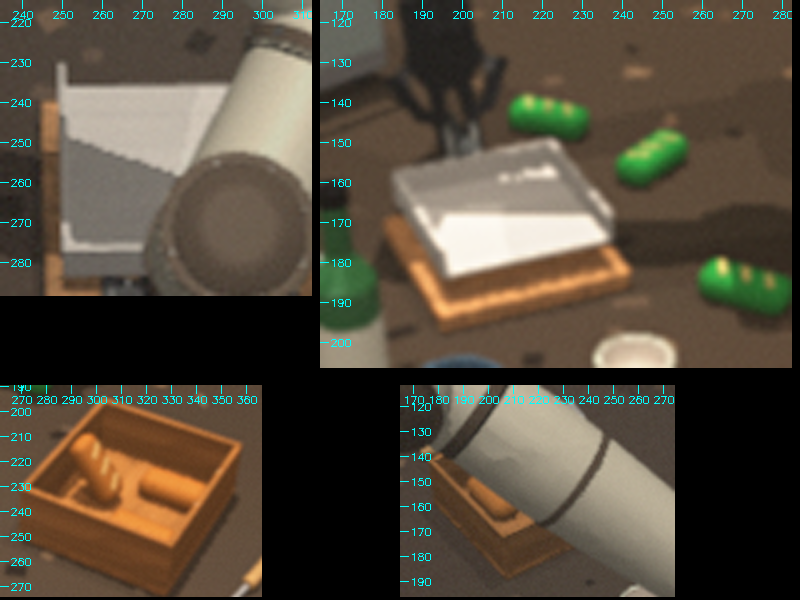

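The pan is empty and back above the board. Two rolls are visible in the box at scene (300,220) and (330,230), and the box stands unmoved. I'll check the pan's pose against its corners.

Run:
```python
from h import *
from scipy.optimize import least_squares
np.set_printoptions(precision=1,suppress=True)
S,C=cam("side"),cam("scene");A,s=cur();P0=A@np.linalg.inv(G)
c=lambda x,y:np.array(((x-320)/4+165-.5,y/4+115-.5)); d=lambda x,y:np.array((x/4+235-.5,y/4+215-.5))
obs=[(C,(85,-87.5,2),c(445,276)),(C,(85,85,4),c(610,242)),(C,(-85,-87.5,32),c(393,177)),(C,(-85,87.5,32),c(555,141)),(S,(-85,87.5,32),d(64,242)),(S,(85,87.5,32),d(61,66)),(S,(85,82.5,4),d(70,88))]
def f(v):
    P=panT(np.array(v[:3]),v[3],v[4]);return np.concatenate([proj(k,(P@np.r_[p,1])[:3])-q for k,p,q in obs])
v0=np.r_[P0[:3,3],70.2,0];print(f(v0))
r=least_squares(f,v0);print(r.x,r.fun)
```

```text
[-0.5  0.6  0.1 -0.5 -0.3 -1.7 -0.5 -0.6 -0.4  0.7 -0.6 -1.4 -1.3 -1. ]
[ 510.  -202.4   47.6   69.9    0.3] [-0.8  1.3 -0.1  0.3 -0.3 -1.2 -0.5  0.  -0.3  1.  -0.2 -0.9 -0.9 -0.5]
```

```bash
python3 -m pendant '[[0.0014,0,0.0026,0,0,0,0],[0.0014,0,0.0026,0,0,0,0],[0.0014,0,0.0026,0,0,0,0],[0.0014,0,0.0026,0,0,0,0],[0.0014,0,0.0026,0,0,0,0],[0.0014,0,0.0026,0,0,0,0],[0.0014,0,0.0026,0,0,0,0],[0.0005,0,0.0009,0,0,0,0],[0.0005,0,0.0009,0,0,0,0],[0,0,0,0,0,0,0],[0,0,0,0,0,0,0]]';python3 st.py
```

```text
clock: 25.25
position: [462.7, -331.0, 58.0]
ee_rot: [-0.56, 0.796, 0.131, 0.186]
contact_force: [-0.6, 0.6, -2.2]
gripper_width: 19.3
grasp_force: 59.0
[-0.58  0.6  -0.08 -0.51 -1.07  0.53] [-0.59  0.63 -2.22] [-1.44  0.51  0.02] pan [ 508.68 -202.99   27.35] [70.24 -0.02  0.01] contact [ 535.73 -127.7    27.38]
```

```bash
python3 -m pendant '[[0.0005,0,0.0009,0,0,0,0],[0.0005,0,0.0009,0,0,0,0],[0,0,0,0,0,0,0],[0,0,0,0,0,0,0]]';python3 st.py
```

```text
clock: 25.65
position: [462.6, -331.0, 55.8]
ee_rot: [-0.56, 0.796, 0.131, 0.186]
contact_force: [0.0, 0.1, -3.2]
gripper_width: 18.9
grasp_force: 59.0
[-0.58  0.6  -0.08 -0.51 -1.07  0.53] [ 0.02  0.09 -3.21] [-1.43  0.53  0.06] pan [ 508.56 -202.98   25.17] [70.24 -0.03  0.03] contact [ 535.61 -127.69   25.21]
```

```bash
python3 -m pendant '[[0.0005,0,0.0009,0,0,0,0],[0.0005,0,0.0009,0,0,0,0],[0,0,0,0,0,0,0],[0,0,0,0,0,0,0]]';python3 st.py
```

```text
clock: 26.05
position: [462.6, -331.1, 53.7]
ee_rot: [-0.56, 0.796, 0.131, 0.186]
contact_force: [0.2, 0.5, -3.2]
gripper_width: 19.0
grasp_force: 59.1
[-0.58  0.6  -0.08 -0.52 -1.06  0.53] [ 0.16  0.53 -3.21] [-1.43  0.45 -0.06] pan [ 508.6  -203.08   23.1 ] [70.24 -0.03  0.02] contact [ 535.65 -127.8    23.15]
```

```bash
python3 -m pendant '[[0.0005,0,0.0009,0,0,0,0],[0,0,0,0,0,0,0],[0,0,0,0,0,0,0]]';python3 st.py
```

```text
clock: 26.35
position: [462.6, -331.3, 53.4]
ee_rot: [-0.56, 0.796, 0.131, 0.186]
contact_force: [-1.3, -1.1, 1.9]
gripper_width: 18.9
grasp_force: 59.7
[-0.58  0.6  -0.08 -0.52 -1.06  0.53] [-1.28 -1.08  1.92] [-0.67  0.59  0.11] pan [ 508.53 -203.24   22.78] [70.26 -0.04 -0.  ] contact [ 535.55 -127.94   22.83]
```

Seated, with the force now upward. Release and back off along the tool axis.

```bash
python3 -m pendant '[[0,0,0,0,0,0,0.025],[0,0,0,0,0,0,0.03],[0,0,0,0,0,0,0.04],[0,0,0,0,0,0,0.055],[0,0,0,0,0,0,0.07],[0,0,0,0,0,0,0.07],[0,0,0,0,0,0,0.07],[0,0,-0.005,0,0,0,0.07],[0,0,-0.01,0,0,0,0.07],[0,0,-0.02,0,0,0,0.07],[0,0,-0.03,0,0,0,0.07],[0,0,-0.03,0,0,0,0.07]]'
python3 -m pendant '[[0,0,-0.04,0,0,0,0.07],[0,0,-0.04,0,0,0,0.07],[0,0,-0.04,0,0,0,0.07],[0,0,-0.03,0,0,0,0.07],[0,0,-0.02,0,0,0,0.07],[0,0,0,0,0,0,0.07],[0,0,0,0,0,0,0.07]]'
python3 - <<'E'
from h import *
from bench import arm
np.set_printoptions(precision=1,suppress=True)
S=cam("side");C=cam("scene");A,s=cur();print(s["clock"],s["contact_force"])
a=arm.get_image("side")["image"];b=arm.get_image("scene")["image"]
cv2.imwrite("pics/end_side.png",a[:,:,::-1]);cv2.imwrite("pics/end_scene.png",b[:,:,::-1])
for n,im,c in(("side",a,S),("scene",b,C)):
    ref=cv2.resize(cv2.imread(f"pics/{n}0.png"),(512,384),interpolation=cv2.INTER_AREA);g0=cv2.cvtColor(ref,6);g1=cv2.cvtColor(np.ascontiguousarray(im[:,:,::-1]),6)
    P=panT(np.array([508.4,-202.6,22]),70)
    for k,X in [("lip-x back",P@[-85,87.5,32,1]),("lip+x back",P@[-85,-87.5,32,1]),("lip-x front",P@[85,87.5,32,1]),("box -x-y",[409,205,85]),("box +x-y",[636,270,85]),("box +x+y",[580,466,85]),("ramekin",[561,58,35]),("mug",[739,37,85]),("jar",[743,263,100])]:
        u,v=proj(c,np.array(X[:3])).round().astype(int);h=7
        m=cv2.matchTemplate(g1[v-h-8:v+h+9,u-h-8:u+h+9],g0[v-h:v+h+1,u-h:u+h+1],cv2.TM_CCOEFF_NORMED);_,sc,_,l=cv2.minMaxLoc(m);print(n,k,"shift px",l[0]-8,l[1]-8,round(sc,2))
    o=cv2.inRange(cv2.cvtColor(im,cv2.COLOR_RGB2HSV),(8,150,90),(22,255,255))
    poly=np.array([proj(c,(P@[x,y,20,1])[:3]) for x,y in((-75,-75),(80,-75),(80,75),(-75,75))]).astype(np.int32)
    M=np.zeros_like(o);cv2.fillPoly(M,[poly],255);print("orange in pan",cv2.countNonZero(o&M),"of",cv2.countNonZero(M))
E
```

```text
clock: 27.55
position: [448.0, -371.5, 139.4]
ee_rot: [-0.56, 0.796, 0.131, 0.186]
contact_force: [0.7, -0.4, 0.9]
gripper_width: 70.2
grasp_force: 0.0
clock: 28.25
position: [422.6, -441.6, 290.3]
ee_rot: [-0.56, 0.797, 0.131, 0.187]
contact_force: [0.3, -0.1, -0.9]
gripper_width: 70.3
grasp_force: 0.0
28.25 [ 0.3 -0.1 -0.9]
side lip-x back shift px 0 1 0.87
side lip+x back shift px 7 4 0.52
side lip-x front shift px 0 0 0.99
side box -x-y shift px 0 1 0.84
side box +x-y shift px 8 -4 0.29
side box +x+y shift px -2 3 0.39
side ramekin shift px 0 0 0.99
side mug shift px 8 1 0.17
side jar shift px 0 0 0.65
orange in pan 0 of 2174
scene lip-x back shift px 0 0 0.94
scene lip+x back shift px 0 0 0.94
scene lip-x front shift px 0 0 0.98
scene box -x-y shift px 0 0 0.96
scene box +x-y shift px 0 0 1.0
scene box +x+y shift px 0 0 0.99
scene ramekin shift px 0 0 1.0
scene mug shift px 0 0 0.98
scene jar shift px 0 0 1.0
orange in pan 0 of 768
```

```bash
python3 -c "from bench import arm;print(arm.job_done())"
```

```text
the job is handed in; nothing more can be done
None
```

I tipped all three rolls into the bread box and set the empty pan back flat on the cork board within about 1 px of where it started, then handed the job in at 28 s; the third roll was not visible in the pictures, so its being in the box rests on the weight drop, and no verdict came back.

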